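Show two jars to the label scanner

ROBOT

A 7-joint arm with a two-finger parallel gripper is mounted at the origin on the work surface. World frame = base frame: x ahead of the robot, y to its left, z up, the work surface at z = 0. Lengths are in m, angles in rad, forces in N, time in s.
With the tool pointing down it reaches from about 0.425 to 0.875 m from the base axis. Payload 8.4 kg.
Tool frame: the origin (TCP) lies midway between the tips of the shut fingers; the grasp point (between the pads) lies manip.grip_depth behind it (manip.grip_depth is the distance from the TCP to the grasp point, in m); z points along the fingers, y is the direction in which the jaws open and shut (so a half turn about z gives the same grasp; the last joint's range is limited). The gripper opens to 85 mm and grips with 20 to 120 N. Pads are 22 mm wide; open, the fingers measure 114 mm over their backs; the gripper's body (76 mm by 85 mm) begins 54 mm behind the grasp point. The pads swing forward as they close: fully open they stand 13 mm farther back than shut.
Start: joints at [1.116, 0.333, 0.04, 1.465, -0.013, 1.343, -0.059], TCP at [0.226, -0.609, 0.231] pointing down, gripper open.
Joint ranges: [-2.58, 2.58], [-0.38, 2.09], [-1.3, 1.39], [0.25, 2.4], [-1.5, 4.64], [0.08, 2.09], [-2.65, 2.65]. Speed limits (rad/s): [2.22, 2.22, 2.79, 2.79, 3.14, 3.14, 3.14].

INTERFACE

Orientations are given as a unit quaternion [x, y, z, w].
In Python, from cell import manip, camera, calibration gives the robot as it stands.
- The arm moves only by the tool servo_tool, never from a script. Its argument "series" is a list of rows, each an object with "xyz": the shift along the tool's x, y, z in mm, a list of three; "spin": the turn about the tool's z in degrees; "fingers": the opening, from -1 (shut) to 1 (fully open), so that 0 is half open. A call has 1 to 12 rows; each row shifts and turns the pose as measured when the row begins, along the tool's axes as they then stand; what a row does not reach is not made up. A row lasts 1/12 s, in which the tool goes at most 41.7 mm and 7.16 degrees, less where a joint would pass 70% of its speed; a pose out of reach is approached as far as the arm can. A call with a gripper value outside its range is refused whole. The fingers move at their own pace and stop on an object; the grip force is fixed at half the most. Time passes only in rows, so rows that do not move let the fingers close. It gives the time, the measured TCP pose, the force and the opening at its end, in the units of the state.
- manip.read_state(): the state, without advancing time (a new reading comes with each control period).
- camera(name): name is "side" or "top"; returns the picture (384x512x3 uint8, red, green, blue); there is no depth.
- calibration(name): a dict with "fovy" (degrees; the focal length in pixels is half the picture's height over the tangent of half this angle, whatever the lens; pixels are square), "cx", "cy" (the principal point, pixels), "k1" (the pictures are not rectified: a ray, as slopes to the right and down, at radius r is drawn at 1 + k1 r^2 times it, then the intrinsics apply), "R" (3x3) and "t" (3): a world point X has camera coordinates R X + t. Camera axes: x right, y down, z forward; pixel columns grow to the right and rows downward; lengths in m; the calibration is good to about 2 mm. A picture is of the moment at which its call begins. calibration takes no time and is no camera call.
- manip.close_job(): hands the job in, once; it reports no verdict.
The state is a dict: "time": time; "q": joint angles; "qvel": joint speeds; "joint_efforts": joint torques, N m; "eef_pos": TCP position; "ee_rot": TCP orientation; "ft_force": force on the tool from outside, world axes, zero at the start; "wrist_torque": the same for the moment, N m; "grip_width": finger opening in m.
Only numpy, scipy, OpenCV 4.12 (cv2) and the standard library are available. Lean on these libraries where they do the work, as an engineer would, in place of code of your own. Each camera call takes 0.05 s, during which the arm holds its last target. There are 200 camera calls.

TASK

Scan both juice jars at the label scanner. First turn the jar that already stands on the scanner's round pad so that its label squarely faces the scanner's window, and let go of it there for about a second; then stand it in the grey tray and stand the second jar, from among the waiting bottles, wholly on the pad with its label squarely facing the window. Keep the jars upright, set them down rather than drop them, and leave the bottles standing where they are.

Things in the scene. Friction and masses are not known exactly. Their poses are not given: they have to be found in the camera images.
- first_jar: On the pad at the start: glass jar of dark juice, wide black lid: cylinder, 60 mm diameter, 95 mm tall, 0.3 kg. A paper label covers one side only (100 degrees of the wall); a 14 mm white paper seal strip runs from the label's middle up over the lid to the lid's centre. Origin: centre of its underside; +x points out through the label's middle
- second_jar: Waits on the board among bottles: glass jar of dark juice, wide black lid: cylinder, 60 mm diameter, 95 mm tall, 0.3 kg. A paper label covers one side only (100 degrees of the wall); a 14 mm white paper seal strip runs from the label's middle up over the lid to the lid's centre. Origin: centre of its underside; +x points out through the label's middle
- first_jar_label (a point): First jar: middle of the label's face, on the jar wall 30 mm from its axis and 37 mm above its underside; axes as the jar's
- second_jar_label (a point): Second jar: middle of the label's face, on the jar wall 30 mm from its axis and 37 mm above its underside; axes as the jar's
- station: Scan station, fixed: aluminium base plate 6 mm thick (x -50 to +115 mm, y +-50 mm), round black rubber pad 84 mm in diameter, top at 10 mm, and grey scanner block (x 55 to 105 mm, y +-42 mm, top at 118 mm). Origin: on the work surface under the pad's centre; +x points from the pad to the scanner block
- pad (a point): Centre of the pad's top, 10 mm above the work surface; axes as the station's
- window (a point): Middle of the scanner's black window, on the block's face that looks at the pad, 55 mm from the pad's axis, 50 mm above the work surface; axes as the station's
- board: White square board, fixed, 175 x 175 x 12 mm, on which the second jar and three bottles wait, close together in two rows of two about 80 mm apart. Origin: centre of its underside
- tray: Grey square open tray, fixed, 190 x 190 mm outside, walls 5 mm thick and 30 mm high, floor 5 mm thick; one bottle stands in it. Origin: centre of its underside, axes along its walls
- bottle1: Standing on the board: capped juice bottle (bystander), 58 mm in diameter, 125 mm tall with a narrower neck, 0.25 kg, paper band all round. Origin: centre of its underside
- bottle2: Standing on the board: capped juice bottle (bystander), 58 mm in diameter, 125 mm tall with a narrower neck, 0.25 kg, paper band all round. Origin: centre of its underside
- bottle3: Standing on the board: capped juice bottle (bystander), 58 mm in diameter, 125 mm tall with a narrower neck, 0.25 kg, paper band all round. Origin: centre of its underside
- bottle4: Standing in the grey tray: capped juice bottle (bystander), 58 mm in diameter, 125 mm tall with a narrower neck, 0.25 kg, paper band all round. Origin: centre of its underside
Mind the look-alikes: they are no part of the job. What is shaped like the first_jar but orange or turquoise is not meant.

How it is judged:
By the outcome, as a careful person would: the job done as asked, in the order asked, and still so for the second after the job is handed in, with the robot touching nothing.
It also fails if it takes over 72 s, if anything falls off the work surface, if the arm or the gripper's body presses on something with over 40 N, if the wrist force passes 120 N, or if a joint passes its speed limit or range.

## Working session

There is one attempt and no reset: what is moved stays moved. The work goes in short steps, Python scripts to look and compute and a tool call to move; the robot and the scene stay as the last step left them, time stands still between calls to the robot, and variables do not carry over. Pictures are saved under pics/ and viewed, about 8 in all and at most 12, crops included, and the job is handed in when it is done.

Besides the shell and the picture viewer there is one more tool, called after ">>>" as a command line: name --argument value ..., lists and objects as JSON in quotes. servo_tool: Moves the arm, as the interface text tells. Its arguments: {"type":"object","properties":{"series":{"type":"array","items":{"type":"object","properties":{"xyz":{"type":"array","items":{"type":"number"}},"spin":{"type":"number"},"fingers":{"type":"number"}}}}},"required":["series"]}

```bash
mkdir -p pics; ls
cat > h.py <<'E'
import numpy as np, cv2
from cell import manip, camera, calibration
def rays(name,px):
    c=calibration(name); f=192/np.tan(np.radians(c["fovy"])/2)
    K=np.array([[f,0,c["cx"]],[0,f,c["cy"]],[0,0,1.]])
    n=cv2.undistortPoints(np.array(px,float).reshape(-1,1,2),K,np.array([c["k1"],0,0,0,0.])).reshape(-1,2)
    R=np.array(c["R"]);t=np.array(c["t"])
    return -R.T@t,(R.T@np.c_[n,np.ones(len(n))].T).T
def onz(name,px,z):
    o,d=rays(name,px); return o+d*((z-o[2])/d[:,2])[:,None]
def proj(name,X):
    c=calibration(name); f=192/np.tan(np.radians(c["fovy"])/2)
    K=np.array([[f,0,c["cx"]],[0,f,c["cy"]],[0,0,1.]])
    r,_=cv2.Rodrigues(np.array(c["R"]))
    return cv2.projectPoints(np.array(X,float).reshape(-1,1,3),r,np.array(c["t"],float),K,np.array([c["k1"],0,0,0,0.]))[0].reshape(-1,2)
E
python3 - <<'E'
from h import *
np.set_printoptions(precision=3,suppress=True)
for n in("top","side"):
    im=camera(n); cv2.imwrite(f"pics/{n}0.png",cv2.resize(im[...,::-1],(800,600),interpolation=cv2.INTER_CUBIC)); np.save(f"pics/{n}0.npy",im)
    c=calibration(n); print(n,c["fovy"],c["k1"],rays(n,[[256,192]]))
print(manip.read_state(),manip.grip_depth)
E
```

```text
pics
top 55.963977845007065 -0.0765657470970753 (array([0.489, 0.035, 0.878]), array([[ 0.038, -0.035, -0.999]]))
side 44.57199092817804 -0.08826294477662401 (array([0.11 , 0.825, 0.781]), array([[ 0.36 , -0.695, -0.623]]))
{'time': 0.1, 'q': array([ 1.116,  0.334,  0.04 ,  1.466, -0.013,  1.343, -0.059]), 'qvel': array([ 0.001, -0.   ,  0.   , -0.002, -0.001, -0.001,  0.   ]), 'joint_efforts': array([  0.004, -66.001,   1.371, -40.647,   0.017,   0.009,  -0.   ]), 'eef_pos': array([ 0.226, -0.609,  0.231]), 'ee_rot': array([ 0.984,  0.177, -0.   , -0.001]), 'ft_force': array([ 0.55 , -0.084, -0.427]), 'wrist_torque': array([-0.038,  0.028,  0.005]), 'grip_width': 0.08529218997993283} 0.0187
```

View pics/top0.png

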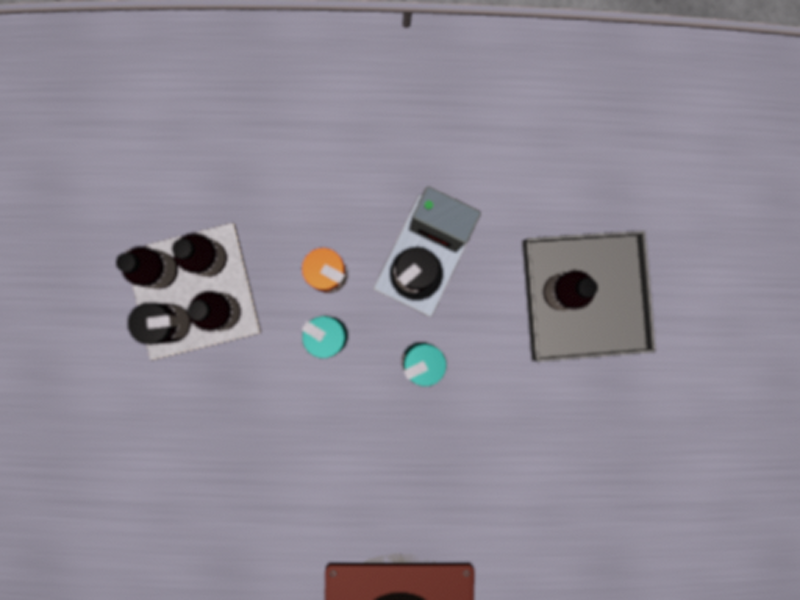

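View pics/side0.png

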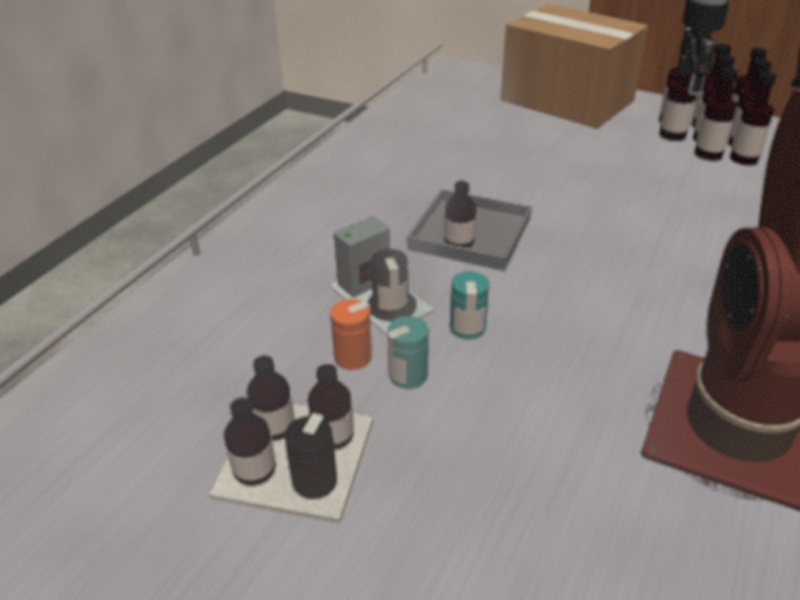

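Top view (800 px wide): the dark jars with a white strip on a black lid are at (416,273) on the pad and at (153,323) on the board. The orange jar (323,269) and the turquoise ones (323,337) and (425,365) are decoys. The necked bottles are at (145,265), (198,253) and (212,311), plus (575,289) in the tray. I'll confirm in one crop and measure.

Run:
```python
from h import *
im=np.load("pics/top0.npy")[...,::-1]
a=cv2.resize(im[140:235,70:170],(400,380),interpolation=cv2.INTER_CUBIC)
b=cv2.resize(im[115:210,230:330],(400,380),interpolation=cv2.INTER_CUBIC)
cv2.imwrite("pics/crop.png",np.hstack([a,b]))
hsv=cv2.cvtColor(im,cv2.COLOR_BGR2HSV)
np.set_printoptions(precision=4,suppress=True)
# strips: bright blobs
m=((hsv[...,2]>150)&(hsv[...,1]<60)).astype(np.uint8)
for nm,(x,y) in dict(j1=(266,174),j2=(98,206)).items():
    print(nm); print(hsv[y-20:y+21:2,x-22:x+23:2,2])
```

```text
j1
[[160 161 160 160 159 180 194 193 193 196 196 199 193 192 188 165 113  58
   41  34  37  36  42]
 [162 161 161 159 161 190 194 192 195 192 192 183 182 189 195 198 190 168
  127  69  41  27  30]
 [160 160 160 157 177 195 192 183 160 120  97  80  86 103 148 185 196 199
  194 177 128  70  44]
 [159 158 158 158 190 191 164  97  49  36  34  34  33  33  43  98 162 195
  198 197 193 178 132]
 [161 161 156 176 190 144  69  34  38  37  37  37  36  35  34  34  59 150
  195 197 198 199 195]
 [161 159 158 188 150  53  31  40  39  39  38  38  37  35  36  34  32  58
  156 194 200 197 199]
 [159 155 176 181  81  24  40  41  41  39  39  39  38  37  36  36  34  30
   69 173 198 197 199]
 [159 158 190 148  40  29  43  42  41  45  79  66  40  38  37  37  36  35
   30 130 194 198 199]
 [156 175 187  96  46  38  44  45  51 107 173 156  74  40  38  38  37  35
   24  92 188 200 198]
 [157 191 178  65  79  46  45  61 132 184 197 197 151  58  39  40  37  36
   25  53 176 200 197]
 [174 195 177  54  84  44  67 145 193 199 197 191 137  53  40  39  39  36
   22  41 170 199 189]
 [190 196 176  57  59  71 143 
[... 2281 characters left out ...]
 43  64  61  57  96]
 [165 165 165 153  76  34  34  35  37  38  39  40  42  44  38  14  11  42
   66  62  58  76 153]
 [163 164 163 162 137  70  35  34  36  39  40  41  42  37  20   7   9  43
   45  44  77 146 184]
 [161 161 161 161 160 136  87  48  39  40  40  40  35  27  27  36  44  61
   84 118 162 183 188]
 [161 160 161 162 162 161 153 134 112 112 107 121 126 143 148 156 159 171
  182 186 188 187 185]
 [163 162 162 164 164 163 163 163 159 166 182 184 184 186 186 190 189 193
  194 190 189 185 181]
 [163 163 162 163 162 162 162 161 161 163 184 189 188 187 184 190 191 193
  191 185 180 179 159]
 [164 163 163 163 162 162 162 161 160 163 183 188 186 188 187 188 183 185
  160 163 150 156 155]]
```

View pics/crop.png

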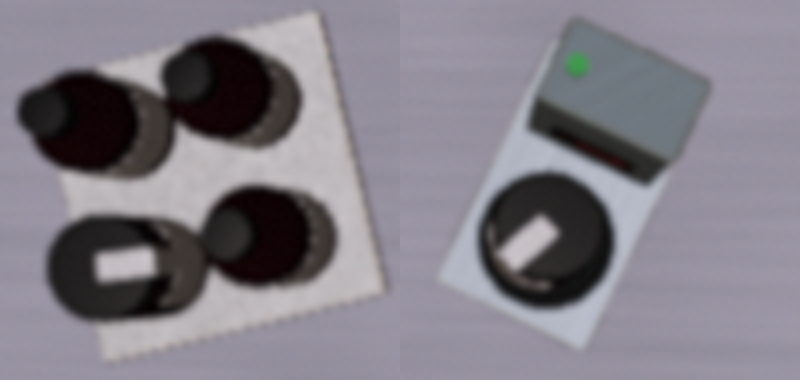

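The crop confirms them: the left half shows the second jar's strip pointing right, next to three necked bottles. The right half shows the first jar's strip pointing lower-left, away from the window. Now the measurements.

```bash
cat >> h.py <<'E'
def strip(im,box,z):
    "paper strip on a lid at height z -> inner end (lid centre), outer end, yaw deg"
    x0,y0,x1,y1=box; s=8
    v=cv2.resize(im[y0:y1,x0:x1].max(2),None,fx=s,fy=s,interpolation=cv2.INTER_CUBIC)
    cs,_=cv2.findContours((v>115).astype(np.uint8),cv2.RETR_EXTERNAL,cv2.CHAIN_APPROX_NONE)
    c=max(cs,key=cv2.contourArea)[:,0]
    px=(c+.5)/s-.5+[x0,y0]
    w=onz("top",px,z)[:,:2]
    (cx,cy),(a,b),ang=cv2.minAreaRect((w*1000).astype(np.float32))
    if a<b: a,b,ang=b,a,ang+90
    return np.array([cx,cy]),a,b,ang
E
python3 - <<'E'
from h import *
np.set_printoptions(precision=1,suppress=True)
im=np.load("pics/top0.npy"); sd=np.load("pics/side0.npy")
print("s1",strip(im,(253,165,276,188),.105)); print("s2",strip(im,(92,197,109,214),.107))
hsv=cv2.cvtColor(im[...,::-1].copy(),cv2.COLOR_BGR2HSV)
# lid circle 2: dark arc, left half
def arc(x,y,lo,hi,th,rmax=22):
    out=[]
    for a in np.radians(np.arange(lo,hi,5)):
        r=np.arange(8,rmax,.1); X=(x+r*np.cos(a)).astype(np.float32)[None];Y=(y+r*np.sin(a)).astype(np.float32)[None]
        v=cv2.remap(hsv[...,2].astype(np.float32),X,Y,cv2.INTER_LINEAR)[0]
        k=np.argmax(v>th); out.append([X[0,k],Y[0,k]])
    return np.array(out)
def circ(p):
    A=np.c_[2*p,np.ones(len(p))]; s=np.linalg.lstsq(A,(p**2).sum(1),rcond=None)[0]; return s[:2],np.sqrt(s[2]+s[:2]@s[:2])
p=arc(97,206.5,100,265,100); print("lid2",circ(onz("top",p,.107)[:,:2]*1000))
p=arc(266,174,0,360,100); print("pad?",circ(onz("top",p,.010)[:,:2]*1000))
# crop px -> image px
f=lambda c,o:(np.array(c,float)+.5)/4-.5+o
P=f([[440-400,280],[583-400,350]],[230,115]); print("plate",onz("top",P,.006)*1000)
B=f([[572-400,16],[712-400,85],[671-400,160],[531-400,98]],[230,115]); print("blocktop",onz("top",B,.118)*1000)
S=1.5625
print("tray rim",onz("top",np.array([[523,239],[643,233],[654,351],[534,360]])/S,.03)*1000)
print("b4 cap",onz("top",np.array([[587,288]])/S,.125)*1000)
print("board",onz("top",f([[318,10],[387,292],[105,362]],[70,140]),.012)*1000)
print("caps",onz("top",f([[45,110],[190,77],[229,232]],[70,140]),.137)*1000)
# plate edge lines by gradient: left edge and bottom edge
g=hsv[...,2].astype(np.float32)
def edge(a,b,z,n=30):
    a,b=map(np.array,(a,b)); d=(b-a)/np.linalg.norm(b-a); nn=np.array([-d[1],d[0]]); out=[]
    for t in np.linspace(.1,.9,n):
        q=a+t*(b-a)+np.arange(-3,3.05,.1)[:,None]*nn
        v=cv2.remap(g,q[None,:,0].astype(np.float32),q[None,:,1].astype(np.float32),cv2.INTER_CUBIC)[0]
        out.append(q[np.argmax(abs(np.gradient(cv2.GaussianBlur(v[:,None],(1,9),2)[:,0])))])
    w=onz("top",out,z)[:,:2].astype(np.float32); l=cv2.fitLine(w,cv2.DIST_HUBER,0,1e-3,1e-3).ravel()
    return np.degrees(np.arctan2(l[1],l[0])),l[2:]*1000
print("left",edge(P[0],f([520-400,110],[230,115]),.006))
print("bottom",edge(P[0],P[1],.006)); print("right",edge(P[1],f([650-400,205],[230,115]),.006))
for i in range(4): print("blk",edge(B[i],B[(i+1)%4],.118))
E
```

```text
s1 (array([554. ,  -4.1]), 33.46271896362305, 16.35525894165039, 132.1491813659668)
s2 (array([484.3, 338.2]), 33.07930374145508, 16.187612533569336, 98.26667594909668)
lid2 (array([482.1, 353.4]), np.float64(28.335933807100073))
pad? (array([565.7, -24. ]), np.float64(37.612568843088646))
plate [[539.2  43.5   6. ]
 [498.  -43.5   6. ]]
blocktop [[ 674.7  -25.9  118. ]
 [ 639.1 -101.2  118. ]
 [ 598.3  -79.4  118. ]
 [ 630.1   -4.5  118. ]]
tray rim [[ 616.8 -182.4   30. ]
 [ 630.5 -372.7   30. ]
 [ 447.4 -389.6   30. ]
 [ 432.6 -200.1   30. ]]
b4 cap [[ 537.2 -246.9  125. ]]
board [[638.4 263.2  12. ]
 [469.4 217.6  12. ]
 [424.9 386.9  12. ]]
caps [[563.4 371.3 137. ]
 [581.3 295.7 137. ]
 [501.7 273.2 137. ]]
left (np.float32(-24.358553), array([594.4,  18.7], dtype=float32))
bottom (np.float32(64.820915), array([516. ,  -7.3], dtype=float32))
right (np.float32(-25.09909), array([536.1, -60.1], dtype=float32))
blk (np.float32(65.646996), array([662.8, -56.2], dtype=float32))
blk (np.float32(-24.289495), array([617.6, -92.2], dtype=float32))
blk (np.float32(65.20852), array([612.2, -46.7], dtype=float32))
blk (np.float32(-23.103296), array([655.8, -16.5], dtype=float32))
```

>>> servo_tool --series '[{"xyz": [29, -24, 0], "spin": 0, "fingers": 1}, {"xyz": [29, -24, 0], "spin": 0, "fingers": 1}, {"xyz": [29, -24, 0], "spin": 0, "fingers": 1}, {"xyz": [29, -24, 0], "spin": 0, "fingers": 1}, {"xyz": [29, -24, 0], "spin": 0, "fingers": 1}, {"xyz": [29, -24, 0], "spin": 0, "fingers": 1}, {"xyz": [29, -24, 0], "spin": 0, "fingers": 1}, {"xyz": [29, -24, 0], "spin": 0, "fingers": 1}, {"xyz": [29, -24, 0], "spin": 0, "fingers": 1}, {"xyz": [29, -24, 0], "spin": 0, "fingers": 1}, {"xyz": [29, -24, 0], "spin": 0, "fingers": 1}, {"xyz": [29, -24, 0], "spin": 0, "fingers": 1}]'

```text
time: 1.1
eef_pos: [0.4532, -0.2077, 0.224]
ee_rot: [0.986, 0.169, -0.005, -0.002]
ft_force: [0.6, -0.4, -0.9]
grip_width: 0.0853
```

>>> servo_tool --series '[{"xyz": [0, 0, 0], "spin": -7, "fingers": 1}, {"xyz": [0, 0, 0], "spin": -7, "fingers": 1}, {"xyz": [0, 0, 0], "spin": -7, "fingers": 1}, {"xyz": [0, 0, 0], "spin": -7, "fingers": 1}, {"xyz": [0, 0, 0], "spin": -7, "fingers": 1}, {"xyz": [0, 0, 0], "spin": -7, "fingers": 1}, {"xyz": [0, 0, 0], "spin": -7, "fingers": 1}, {"xyz": [0, 0, 0], "spin": -7, "fingers": 1}, {"xyz": [0, 0, 0], "spin": -7, "fingers": 1}, {"xyz": [0, 0, 0], "spin": -7, "fingers": 1}, {"xyz": [0, 0, 0], "spin": -7, "fingers": 1}, {"xyz": [0, 0, 0], "spin": -7, "fingers": 1}]'

```text
time: 2.1
eef_pos: [0.456, -0.1938, 0.2205]
ee_rot: [0.605, 0.796, -0.001, -0.009]
ft_force: [0.1, -0.9, -0.2]
grip_width: 0.0852
```

```bash
cat >> h.py <<'E'
from scipy.spatial.transform import Rotation as Ro
def go(x,y,z,jaw):
    "tool-frame shift (mm) to TCP target in mm, and spin to jaw yaw (deg)"
    s=manip.read_state(); R=Ro.from_quat(s["ee_rot"]).as_matrix(); p=s["eef_pos"]*1000
    j=np.degrees(np.arctan2(R[1,1],R[0,1])); d=R.T@(np.array([x,y,z])-p)
    print("t %.2f pos %s jaw %.1f tilt %.2f w %.1f F %s"%(s["time"],p.round(1),j,np.degrees(np.arccos(-R[2,2])),s["grip_width"]*1000,s["ft_force"].round(1)))
    print("q5-7",s["q"][4:].round(2),"shift",d.round(1),"len/41 %.1f"%(np.linalg.norm(d)/41),"spin %.1f"%-((jaw-j+180)%360-180))
E
python3 -c "
from h import *
go(564,-15,160,42.1); print(proj('side',[[.5641,-.0152,.105],[.4821,.3534,.107]])*1.5625)"
```

```text
t 2.10 pos [ 456.  -193.8  220.5] jaw 15.5 tilt 0.99 w 85.2 F [ 0.1 -0.9 -0.2]
q5-7 [0.02 1.29 0.57] shift [142.8 152.5  60.3] len/41 5.3 spin -26.6
[[389.01218641 258.74195381]
 [307.82716512 432.95378973]]
```

>>> servo_tool --series '[{"xyz": [24, 25.5, 3], "spin": 0, "fingers": 1}, {"xyz": [24, 25.5, 3], "spin": 0, "fingers": 1}, {"xyz": [24, 25.5, 3], "spin": 0, "fingers": 1}, {"xyz": [24, 25.5, 3], "spin": 0, "fingers": 1}, {"xyz": [24, 25.5, 3], "spin": 0, "fingers": 1}, {"xyz": [0, 0, 0], "spin": -6.6, "fingers": 1}, {"xyz": [0, 0, 0], "spin": -6.6, "fingers": 1}, {"xyz": [0, 0, 0], "spin": -6.6, "fingers": 1}, {"xyz": [0, 0, 0], "spin": -6.6, "fingers": 1}]'

```text
time: 2.85
eef_pos: [0.5465, -0.0361, 0.2012]
ee_rot: [0.398, 0.917, 0.001, -0.011]
ft_force: [0.0, -0.7, 0.0]
grip_width: 0.0854
```

```bash
python3 -c "
from h import *
go(564,-15,61,42.1)"
```

```text
t 2.85 pos [546.5 -36.1 201.2] jaw 43.1 tilt 1.30 w 85.4 F [ 0.  -0.7  0. ]
q5-7 [0.1  1.27 0.66] shift [  0.5  28.3 140.1] len/41 3.5 spin 1.0
```

>>> servo_tool --series '[{"xyz": [0, 14, 10], "spin": 0, "fingers": 1}, {"xyz": [0, 14, 20], "spin": 0, "fingers": 1}, {"xyz": [0, 0, 20], "spin": 0, "fingers": 1}, {"xyz": [0, 0, 0], "spin": 0, "fingers": 1}]'

```text
time: 3.18
eef_pos: [0.5666, -0.0159, 0.1494]
ee_rot: [0.393, 0.919, 0.001, -0.011]
ft_force: [-1.2, 0.2, -0.6]
grip_width: 0.0855
```

```bash
python3 -c "
from h import *
go(564,-15,61,42.1)"
```

```text
t 3.18 pos [566.6 -15.9 149.4] jaw 43.7 tilt 1.26 w 85.5 F [-1.2  0.2 -0.6]
q5-7 [0.15 1.18 0.59] shift [ 0.6 -0.6 88.4] len/41 2.2 spin 1.6
```

>>> servo_tool --series '[{"xyz": [0.5, -0.5, 20], "spin": 1, "fingers": 1}, {"xyz": [0, 0, 20], "spin": 0, "fingers": 1}, {"xyz": [0, 0, 20], "spin": 0, "fingers": 1}, {"xyz": [0, 0, 20], "spin": 0, "fingers": 1}, {"xyz": [0, 0, 10], "spin": 0, "fingers": 1}, {"xyz": [0, 0, 0], "spin": 0, "fingers": 1}]'

```text
time: 3.68
eef_pos: [0.5646, -0.0159, 0.0593]
ee_rot: [0.402, 0.916, 0.0, -0.011]
ft_force: [-0.7, -0.4, 0.6]
grip_width: 0.0854
```

```bash
python3 -c "
from h import *
go(564,-15,61,42.1)"
```

```text
t 3.68 pos [564.6 -15.9  59.3] jaw 42.6 tilt 1.22 w 85.4 F [-0.7 -0.4  0.6]
q5-7 [0.21 1.01 0.53] shift [ 1.1  0.2 -1.6] len/41 0.0 spin 0.5
```

>>> servo_tool --series '[{"xyz": [0.5, 0, 0], "spin": 0, "fingers": -1}, {"xyz": [0, 0, 0], "spin": 0, "fingers": -1}, {"xyz": [0, 0, 0], "spin": 0, "fingers": -1}, {"xyz": [0, 0, 0], "spin": 0, "fingers": -1}, {"xyz": [0, 0, 0], "spin": 0, "fingers": -1}, {"xyz": [0, 0, 0], "spin": 0, "fingers": -1}]'

```text
time: 4.18
eef_pos: [0.5659, -0.0161, 0.0639]
ee_rot: [0.403, 0.915, 0.001, -0.009]
ft_force: [-0.1, 0.5, -3.8]
grip_width: 0.0586
```

```bash
python3 -c "
from h import *
go(564,-20,64,42.1-156.9)"
```

```text
t 4.18 pos [565.9 -16.1  63.9] jaw 42.5 tilt 1.02 w 58.6 F [-0.1  0.5 -3.8]
q5-7 [0.21 1.02 0.53] shift [-1.6 -4.1 -0.1] len/41 0.1 spin 157.3
```

>>> servo_tool --series '[{"xyz": [0, 0, -3], "spin": 0, "fingers": -1}, {"xyz": [-1.5, -4, 0], "spin": 0, "fingers": -1}, {"xyz": [0, 0, 0], "spin": 5, "fingers": -1}, {"xyz": [0, 0, 0], "spin": 7, "fingers": -1}, {"xyz": [0, 0, 0], "spin": 7, "fingers": -1}, {"xyz": [0, 0, 0], "spin": 7, "fingers": -1}, {"xyz": [0, 0, 0], "spin": 7, "fingers": -1}, {"xyz": [0, 0, 0], "spin": 7, "fingers": -1}, {"xyz": [0, 0, 0], "spin": 7, "fingers": -1}, {"xyz": [0, 0, 0], "spin": 7, "fingers": -1}, {"xyz": [0, 0, 0], "spin": 7, "fingers": -1}, {"xyz": [0, 0, 0], "spin": 7, "fingers": -1}]'

```text
time: 5.18
eef_pos: [0.562, -0.0192, 0.0698]
ee_rot: [0.853, 0.522, -0.004, -0.009]
ft_force: [0.5, -0.1, -4.9]
grip_width: 0.0579
```

```bash
python3 -c "
from h import *
go(564,-20,65,42.1-156.9)"
```

```text
t 5.18 pos [562.  -19.2  69.8] jaw -27.0 tilt 1.13 w 57.9 F [ 0.5 -0.1 -4.9]
q5-7 [ 0.11  1.01 -0.6 ] shift [0.2 2.2 4.7] len/41 0.1 spin 87.8
```

>>> servo_tool --series '[{"xyz": [0, 0, 0], "spin": 7, "fingers": -1}, {"xyz": [0, 0, 0], "spin": 7, "fingers": -1}, {"xyz": [0, 0, 0], "spin": 7, "fingers": -1}, {"xyz": [0, 0, 0], "spin": 7, "fingers": -1}, {"xyz": [0, 0, 0], "spin": 7, "fingers": -1}, {"xyz": [0, 0, 0], "spin": 7, "fingers": -1}, {"xyz": [0, 0, 0], "spin": 7, "fingers": -1}, {"xyz": [0, 0, 0], "spin": 7, "fingers": -1}, {"xyz": [0, 0, 0], "spin": 7, "fingers": -1}, {"xyz": [0, 0, 0], "spin": 7, "fingers": -1}, {"xyz": [0, 0, 0], "spin": 7, "fingers": -1}, {"xyz": [0, 0, 0], "spin": 0, "fingers": -1}]'

```text
time: 6.18
eef_pos: [0.5588, -0.022, 0.0694]
ee_rot: [0.99, -0.141, -0.01, -0.005]
ft_force: [-0.5, -0.1, -4.1]
grip_width: 0.0583
```

```bash
python3 -c "
from h import *
go(564,-20,63.5,42.1-156.9)
im=camera('top'); np.save('pics/t1.npy',im)
s=camera('side'); a=cv2.resize(im[115:210,230:330],(400,380),interpolation=cv2.INTER_CUBIC); b=cv2.resize(s[135:230,200:300],(400,380),interpolation=cv2.INTER_CUBIC)
cv2.imwrite('pics/t1.png',np.hstack([a,b])[...,::-1])"
```

```text
t 6.18 pos [558.8 -22.   69.4] jaw -106.2 tilt 1.30 w 58.3 F [-0.5 -0.1 -4.1]
q5-7 [ 0.03  1.   -1.91] shift [ 4.5 -3.3  5.8] len/41 0.2 spin 8.6
```

View pics/t1.png

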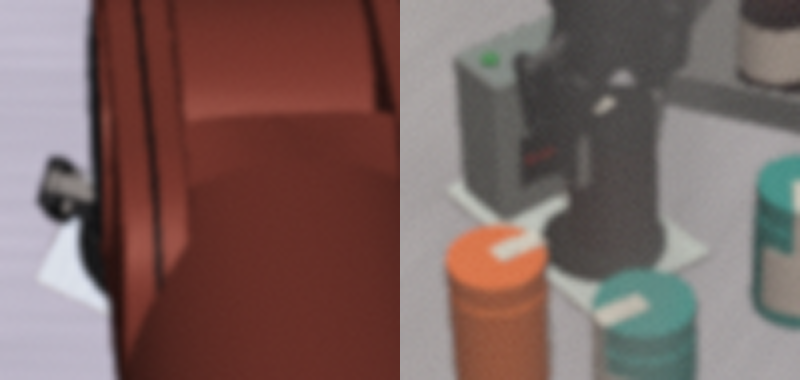

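Left: the arm hides the pad. Right: the jar is held upright over the pad, strip turned toward the window side. Finish the turn, then lower.

>>> servo_tool --series '[{"xyz": [2, -1.5, 0], "spin": 4.5, "fingers": -1}, {"xyz": [2, -1.5, 1], "spin": 4, "fingers": -1}, {"xyz": [0, 0, 2], "spin": 0, "fingers": -1}, {"xyz": [0, 0, 1], "spin": 0, "fingers": -1}, {"xyz": [0, 0, 0], "spin": 0, "fingers": -1}]'

```text
time: 6.7
eef_pos: [0.5631, -0.0206, 0.0649]
ee_rot: [0.98, -0.2, -0.011, -0.004]
ft_force: [0.3, 0.4, -4.7]
grip_width: 0.0583
```

```bash
python3 -c "
from h import *
go(564,-20,63.5,42.1-156.9)"
```

```text
t 6.70 pos [563.1 -20.6  64.9] jaw -113.1 tilt 1.33 w 58.3 F [ 0.3  0.4 -4.7]
q5-7 [ 0.02  1.   -2.03] shift [ 0.6 -0.9  1.4] len/41 0.0 spin 1.7
```

>>> servo_tool --series '[{"xyz": [0.5, -0.5, 0], "spin": 2, "fingers": -1}, {"xyz": [0, 0, 1], "spin": 0, "fingers": -1}, {"xyz": [0, 0, 1], "spin": 0, "fingers": -1}, {"xyz": [0, 0, 0], "spin": 0, "fingers": -1}]'

```text
time: 7.03
eef_pos: [0.5633, -0.0206, 0.0629]
ee_rot: [0.977, -0.212, -0.011, -0.004]
ft_force: [-0.5, 0.9, -3.3]
grip_width: 0.0583
```

>>> servo_tool --series '[{"xyz": [0, 0, 1], "spin": 0, "fingers": -1}, {"xyz": [0, 0, 0], "spin": 0, "fingers": -1}]'

```text
time: 7.2
eef_pos: [0.5634, -0.0207, 0.063]
ee_rot: [0.977, -0.211, -0.011, -0.004]
ft_force: [-0.0, -0.7, -4.0]
grip_width: 0.0584
```

```bash
python3 -c "
from h import *
go(564,-20,60,42.1-156.9)"
```

```text
t 7.20 pos [563.4 -20.7  63. ] jaw -114.4 tilt 1.32 w 58.4 F [-0.  -0.7 -4. ]
q5-7 [ 0.02  0.99 -2.05] shift [ 0.3 -0.9  3. ] len/41 0.1 spin 0.4
```

>>> servo_tool --series '[{"xyz": [0, 0, 2], "spin": 0, "fingers": -1}]'

```text
time: 7.28
eef_pos: [0.5637, -0.0207, 0.0625]
ee_rot: [0.978, -0.211, -0.011, -0.004]
ft_force: [-12.7, 0.6, 31.6]
grip_width: 0.0582
```

>>> servo_tool --series '[{"xyz": [0, 0, 2], "spin": 0, "fingers": -1}]'

```text
time: 7.37
eef_pos: [0.5638, -0.0207, 0.0625]
ee_rot: [0.978, -0.21, -0.01, -0.004]
ft_force: [-13.3, -0.1, 26.2]
grip_width: 0.0586
```

>>> servo_tool --series '[{"xyz": [0, 0, 2], "spin": 0, "fingers": -1}]'

```text
time: 7.45
eef_pos: [0.5638, -0.0208, 0.0626]
ee_rot: [0.978, -0.21, -0.01, -0.004]
ft_force: [-12.1, 0.2, 20.5]
grip_width: 0.0585
```

>>> servo_tool --series '[{"xyz": [0, 0, 0], "spin": 0, "fingers": -1}, {"xyz": [0, 0, 0], "spin": 0, "fingers": 0.6}, {"xyz": [0, 0, 0], "spin": 0, "fingers": 1}, {"xyz": [0, 0, 0], "spin": 0, "fingers": 1}, {"xyz": [0, 0, 0], "spin": 0, "fingers": 1}, {"xyz": [0, 0, 0], "spin": 0, "fingers": 1}, {"xyz": [0, 0, -20], "spin": 0, "fingers": 1}, {"xyz": [0, 0, -30], "spin": 0, "fingers": 1}, {"xyz": [0, 0, -30], "spin": 0, "fingers": 1}, {"xyz": [0, 0, -30], "spin": 0, "fingers": 1}, {"xyz": [0, 0, 0], "spin": 0, "fingers": 1}]'

```text
time: 8.37
eef_pos: [0.5654, -0.022, 0.1753]
ee_rot: [0.978, -0.208, -0.011, -0.004]
ft_force: [0.7, 0.3, 0.8]
grip_width: 0.0855
```

```bash
cat > sv.py <<'E'
from h import *
import sys
go(564,-20,60,-114.8)
s=camera('side'); np.save('pics/s_%s.npy'%sys.argv[1],s)
b=cv2.resize(s[135:230,200:300],(800,600) if 0 else (632,600),interpolation=cv2.INTER_CUBIC)
cv2.imwrite('pics/s_%s.png'%sys.argv[1],b[...,::-1])
v=cv2.resize(s[135:230,200:300].max(2),None,fx=8,fy=8,interpolation=cv2.INTER_CUBIC)
g=proj('side',[[.564,-.020,.105]])[0]; print(g)
cs,_=cv2.findContours((v>105).astype(np.uint8),cv2.RETR_EXTERNAL,cv2.CHAIN_APPROX_NONE)
for c in cs:
    px=(c[:,0]+.5)/8-.5+[200,135]
    if np.linalg.norm(px.mean(0)-g)<15 and 200<cv2.contourArea(c)<20000:
        w=onz('side',px,.105)[:,:2]*1000; print(px.mean(0),w.mean(0).round(1),cv2.minAreaRect(w.astype(np.float32)))
E
python3 sv.py 1
```

```text
t 8.37 pos [565.4 -22.  175.3] jaw -114.0 tilt 1.36 w 85.5 F [0.7 0.3 0.8]
q5-7 [ 0.01  1.22 -2.04] shift [  0.6  -1.  115.4] len/41 2.8 spin 0.8
[249.8935903  164.60843949]
```

View pics/s_1.png

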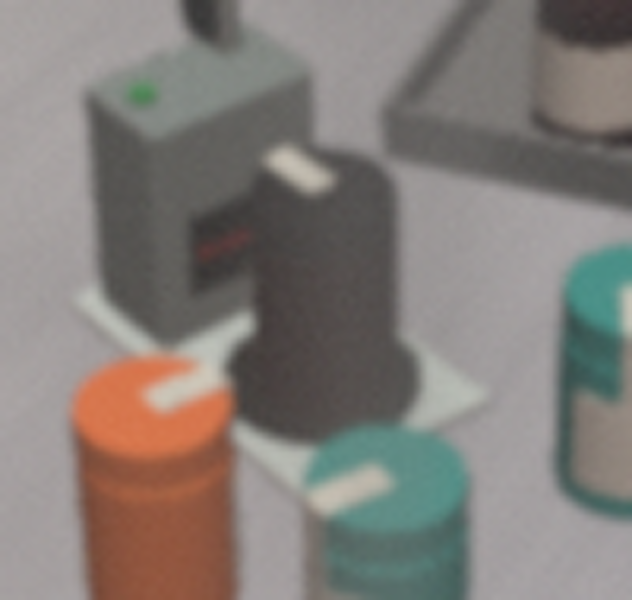

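The gripper has released the jar and lifted clear. The jar stands upright on the pad, with its strip at (300,170) of this crop pointing to the block. Re-measure the strip with a higher threshold on the saved frame.

Run:
```python
from h import *
s=np.load('pics/s_1.npy')
x0,y0=238,154
v=cv2.resize(s[y0:168,x0:256].max(2),None,fx=8,fy=8,interpolation=cv2.INTER_CUBIC)
for th in(130,145,160):
  cs,_=cv2.findContours((v>th).astype(np.uint8),cv2.RETR_EXTERNAL,cv2.CHAIN_APPROX_NONE)
  c=max(cs,key=cv2.contourArea); px=(c[:,0]+.5)/8-.5+[x0,y0]
  w=onz('side',px,.105)[:,:2]*1000
  l=cv2.fitLine(w.astype(np.float32),cv2.DIST_L2,0,.01,.01).ravel()
  print(th,cv2.minAreaRect(w.astype(np.float32)),np.degrees(np.arctan2(l[1],l[0])),w.mean(0))
```

```text
130 ((578.06201171875, -29.410619735717773), (16.987058639526367, 35.4445915222168), 64.27565002441406) -32.23075 [577.8584334  -29.51610485]
145 ((578.1062622070312, -29.362585067749023), (14.680501937866211, 32.613094329833984), 65.33312225341797) -30.5401 [577.844875   -29.37928076]
160 ((578.1240844726562, -29.279544830322266), (12.382452964782715, 29.68178367614746), 65.89835357666016) -29.273138 [577.78680771 -29.35086546]
```

>>> servo_tool --series '[{"xyz": [14, 31, 0], "spin": 0, "fingers": 1}, {"xyz": [14, 31, 0], "spin": 0, "fingers": 1}, {"xyz": [14, 31, 0], "spin": 0, "fingers": 1}, {"xyz": [14, 31, 0], "spin": 0, "fingers": 1}, {"xyz": [14, 31, 0], "spin": 0, "fingers": 1}, {"xyz": [14, 31, 0], "spin": 0, "fingers": 1}, {"xyz": [14, 31, 0], "spin": 0, "fingers": 1}]'

```text
time: 9.0
eef_pos: [0.5672, -0.2572, 0.1638]
ee_rot: [0.98, -0.199, -0.014, -0.006]
ft_force: [0.5, -0.6, -0.4]
grip_width: 0.0856
```

Run:
```python
from h import *
go(564,-20,175,-114.8)
im=camera('top'); np.save('pics/t2.npy',im)
print(proj('top',[[.564,-.020,.105],[.578,-.028,.105]]))
print(strip(im,(258,154,285,182),.105))
for th in (90,140):
  v=cv2.resize(im[154:182,258:285].max(2),None,fx=8,fy=8,interpolation=cv2.INTER_CUBIC); cs,_=cv2.findContours((v>th).astype(np.uint8),0,1)
  print(th,sorted([cv2.contourArea(c)/64 for c in cs])[-3:])
cv2.imwrite('pics/t2.png',cv2.resize(im[110:230,220:400],(800,533),interpolation=cv2.INTER_CUBIC)[...,::-1])
```

```text
t 9.00 pos [ 567.2 -257.2  163.8] jaw -113.0 tilt 1.77 w 85.6 F [ 0.5 -0.6 -0.4]
q5-7 [-0.02  1.24 -1.6 ] shift [ -95.7 -217.2   -7.1] len/41 5.8 spin 1.8
[[268.90851524 170.84464487]
 [272.68447279 164.42617595]]
(array([571.47784424, -24.42645073]), 60.18877029418945, 58.08596420288086, 0.4946651756763458)
90 [312.921875]
140 [257.1171875]
```

View pics/t2.png

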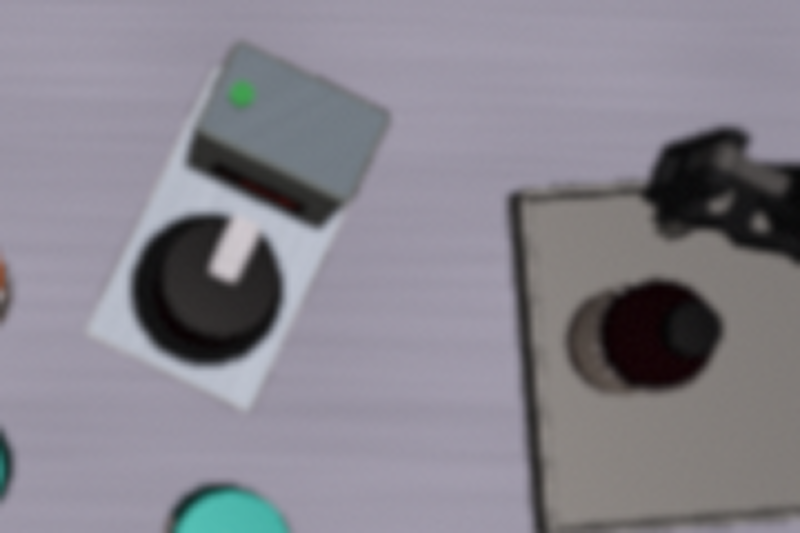

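Top view: the strip's edges run (208,272)→(235,218) and the plate's left edge (88,332)→(215,68). They are parallel within about 1–2°, and the jar is near the pad's centre. It has been free for over a second, so I'll regrip it.

>>> servo_tool --series '[{"xyz": [-16, -36, 0], "spin": 0.5, "fingers": 1}, {"xyz": [-16, -36, 0], "spin": 0.5, "fingers": 1}, {"xyz": [-16, -36, 0], "spin": 0.5, "fingers": 1}, {"xyz": [-16, -36, 0], "spin": 0.5, "fingers": 1}, {"xyz": [-16, -36, 0], "spin": 0, "fingers": 1}, {"xyz": [-14, -28, 0], "spin": 0, "fingers": 1}, {"xyz": [0, 0, 0], "spin": 0, "fingers": 1}]'

```text
time: 9.63
eef_pos: [0.5625, -0.0391, 0.1554]
ee_rot: [0.973, -0.23, -0.02, -0.001]
ft_force: [0.2, 1.2, 0.3]
grip_width: 0.0851
```

```bash
python3 -c "
from h import *
go(564,-21,62,-114.8)"
```

```text
t 9.63 pos [562.5 -39.1 155.4] jaw -116.6 tilt 2.28 w 85.1 F [0.2 1.2 0.3]
q5-7 [ 0.01  1.2  -2.05] shift [ -3.1 -17.6  93.4] len/41 2.3 spin -1.8
```

>>> servo_tool --series '[{"xyz": [-1.5, -9, 0], "spin": 0, "fingers": 1}, {"xyz": [-1.5, -8.5, 5], "spin": -1, "fingers": 1}, {"xyz": [0, 0, 15], "spin": 0, "fingers": 1}, {"xyz": [0, 0, 5], "spin": 0, "fingers": 1}, {"xyz": [0, 0, 0], "spin": 0, "fingers": 1}]'

```text
time: 10.05
eef_pos: [0.5663, -0.0184, 0.126]
ee_rot: [0.976, -0.219, -0.021, -0.0]
ft_force: [0.5, -0.5, -0.1]
grip_width: 0.0856
```

```bash
python3 -c "
from h import *
go(564,-21,62,-114.8)"
```

```text
t 10.05 pos [566.3 -18.4 126. ] jaw -115.3 tilt 2.44 w 85.6 F [ 0.5 -0.5 -0.1]
q5-7 [ 0.01  1.15 -2.07] shift [ 1.7  2.8 64. ] len/41 1.6 spin -0.5
```

>>> servo_tool --series '[{"xyz": [1, 2, 10], "spin": 0, "fingers": 1}, {"xyz": [0.7, 0.8, 16], "spin": 0, "fingers": 1}, {"xyz": [0, 0, 16], "spin": 0, "fingers": 1}, {"xyz": [0, 0, 16], "spin": 0, "fingers": 1}, {"xyz": [0, 0, 4], "spin": 0, "fingers": 1}, {"xyz": [0, 0, 0], "spin": 0, "fingers": 1}, {"xyz": [0, 0, 0], "spin": 0, "fingers": -1}, {"xyz": [0, 0, 0], "spin": 0, "fingers": -1}, {"xyz": [0, 0, 0], "spin": 0, "fingers": -1}, {"xyz": [0, 0, 0], "spin": 0, "fingers": -1}, {"xyz": [0, 0, 0], "spin": 0, "fingers": -1}]'

```text
time: 10.97
eef_pos: [0.5664, -0.0277, 0.0629]
ee_rot: [0.975, -0.223, -0.019, -0.0]
ft_force: [-0.5, 0.2, -4.8]
grip_width: 0.0585
```

```bash
python3 -c "
from h import *
go(526.5,-334.7,125,-160)"
```

```text
t 10.97 pos [566.4 -27.7  62.9] jaw -115.7 tilt 2.18 w 58.5 F [-0.5  0.2 -4.8]
q5-7 [ 0.02  1.02 -2.06] shift [ 95.1 294.4 -63.2] len/41 7.7 spin 44.3
```

>>> servo_tool --series '[{"xyz": [0, 0, -10], "spin": 0, "fingers": -1}, {"xyz": [0, 0, -25], "spin": 0, "fingers": -1}, {"xyz": [0, 0, -30], "spin": 0, "fingers": -1}, {"xyz": [0, 0, -30], "spin": 0, "fingers": -1}, {"xyz": [0, 0, -30], "spin": 0, "fingers": -1}, {"xyz": [0, 0, -15], "spin": 0, "fingers": -1}, {"xyz": [0, 0, 0], "spin": 0, "fingers": -1}]'

```text
time: 11.55
eef_pos: [0.5686, -0.0293, 0.2104]
ee_rot: [0.975, -0.223, -0.022, 0.001]
ft_force: [1.3, 0.1, -4.4]
grip_width: 0.0584
```

```bash
python3 -c "
from h import *
go(526.5,-334.7,208,-160)"
```

```text
t 11.55 pos [568.6 -29.3 210.4] jaw -115.7 tilt 2.55 w 58.4 F [ 1.3  0.1 -4.4]
q5-7 [ 0.01  1.31 -2.05] shift [ 94.7 293.3   1.7] len/41 7.5 spin 44.3
```

>>> servo_tool --series '[{"xyz": [5, 15, 0], "spin": 0, "fingers": -1}, {"xyz": [8, 25, 0], "spin": 0, "fingers": -1}, {"xyz": [9, 28, 0], "spin": 0, "fingers": -1}, {"xyz": [9, 28, 0], "spin": 0, "fingers": -1}, {"xyz": [9, 28, 0], "spin": 0, "fingers": -1}, {"xyz": [9, 28, 0], "spin": 0, "fingers": -1}, {"xyz": [9, 28, 0], "spin": 0, "fingers": -1}, {"xyz": [9, 28, 0], "spin": 0, "fingers": -1}, {"xyz": [9, 28, 0], "spin": 0, "fingers": -1}, {"xyz": [8, 25, 0], "spin": 0, "fingers": -1}, {"xyz": [5, 15, 0], "spin": 0, "fingers": -1}, {"xyz": [0, 0, 0], "spin": 0, "fingers": -1}]'

```text
time: 12.55
eef_pos: [0.5222, -0.3249, 0.2003]
ee_rot: [0.975, -0.219, -0.028, -0.0]
ft_force: [-0.7, 1.1, -4.9]
grip_width: 0.0581
```

```bash
python3 -c "
from h import *
go(526.5,-334.7,208,-160)"
```

```text
t 12.55 pos [ 522.2 -324.9  200.3] jaw -115.2 tilt 3.20 w 58.1 F [-0.7  1.1 -4.9]
q5-7 [-0.02  1.33 -1.51] shift [ 7.6  7.1 -8.1] len/41 0.3 spin 44.8
```

>>> servo_tool --series '[{"xyz": [0, 0, 0], "spin": 7, "fingers": -1}, {"xyz": [0, 0, 0], "spin": 7, "fingers": -1}, {"xyz": [0, 0, 0], "spin": 7, "fingers": -1}, {"xyz": [0, 0, 0], "spin": 7, "fingers": -1}, {"xyz": [0, 0, 0], "spin": 7, "fingers": -1}, {"xyz": [0, 0, 0], "spin": 7, "fingers": -1}, {"xyz": [0, 0, 0], "spin": 4, "fingers": -1}]'

```text
time: 13.13
eef_pos: [0.5181, -0.3219, 0.1923]
ee_rot: [0.806, -0.591, -0.032, 0.012]
ft_force: [0.0, -0.5, -4.0]
grip_width: 0.0585
```

```bash
python3 -c "
from h import *
go(526.5,-334.7,70,-160); print(Ro.from_quat(manip.read_state()['ee_rot']).as_matrix()[:,2].round(3))"
```

```text
t 13.13 pos [ 518.1 -321.9  192.3] jaw -162.4 tilt 3.87 w 58.5 F [ 0.  -0.5 -4. ]
q5-7 [-0.06  1.32 -2.31] shift [ 19.3 -10.9 121.2] len/41 3.0 spin -2.4
[-0.065  0.019 -0.998]
```

>>> servo_tool --series '[{"xyz": [6.5, -3.5, 20], "spin": -2, "fingers": -1}, {"xyz": [6.5, -3.5, 35], "spin": 0, "fingers": -1}, {"xyz": [6, -3.5, 35], "spin": 0, "fingers": -1}, {"xyz": [0, 0, 20], "spin": 0, "fingers": -1}, {"xyz": [0, 0, 0], "spin": 0, "fingers": -1}]'

```text
time: 13.55
eef_pos: [0.5282, -0.3296, 0.0757]
ee_rot: [0.816, -0.576, -0.032, 0.01]
ft_force: [-1.6, 0.9, -3.6]
grip_width: 0.0586
```

```bash
python3 -c "
from h import *
go(526.5,-334.7,58,-160)"
```

```text
t 13.55 pos [ 528.2 -329.6   75.7] jaw -160.4 tilt 3.86 w 58.6 F [-1.6  0.9 -3.6]
q5-7 [-0.08  1.12 -2.25] shift [ 5.   2.4 17.7] len/41 0.5 spin -0.4
```

>>> servo_tool --series '[{"xyz": [5, 2, 8], "spin": 0, "fingers": -1}, {"xyz": [0, 0, 5], "spin": 0, "fingers": -1}, {"xyz": [0, 0, 2], "spin": 0, "fingers": -1}]'

```text
time: 13.8
eef_pos: [0.5271, -0.3334, 0.06]
ee_rot: [0.817, -0.576, -0.033, 0.01]
ft_force: [0.3, 0.4, -4.0]
grip_width: 0.0583
```

>>> servo_tool --series '[{"xyz": [0, 0, 3], "spin": 0, "fingers": -1}]'

```text
time: 13.88
eef_pos: [0.5274, -0.3338, 0.0578]
ee_rot: [0.817, -0.576, -0.032, 0.01]
ft_force: [-0.9, -0.1, 7.9]
grip_width: 0.0579
```

>>> servo_tool --series '[{"xyz": [0, 0, 3], "spin": 0, "fingers": -1}]'

```text
time: 13.97
eef_pos: [0.5275, -0.3346, 0.0576]
ee_rot: [0.817, -0.576, -0.031, 0.01]
ft_force: [-12.5, 5.7, 29.9]
grip_width: 0.0582
```

```bash
python3 -c "
from h import *
go(526.5,-334.7,58,-160)"
```

```text
t 13.97 pos [ 527.5 -334.6   57.6] jaw -160.3 tilt 3.77 w 58.2 F [-12.5   5.7  29.9]
q5-7 [-0.09  1.08 -2.24] shift [-0.2  1.  -0.4] len/41 0.0 spin -0.3
```

>>> servo_tool --series '[{"xyz": [0, 0, 3], "spin": 0, "fingers": -1}, {"xyz": [0, 0, 3], "spin": 0, "fingers": -1}, {"xyz": [0, 0, 3], "spin": 0, "fingers": -1}, {"xyz": [0, 0, 3], "spin": 0, "fingers": -1}, {"xyz": [0, 0, 3], "spin": 0, "fingers": -1}, {"xyz": [0, 0, 3], "spin": 0, "fingers": -1}]'

```text
time: 14.47
eef_pos: [0.5272, -0.3345, 0.0575]
ee_rot: [0.817, -0.576, -0.029, 0.007]
ft_force: [-8.6, 4.0, 14.3]
grip_width: 0.0582
```

```bash
python3 -c "
from h import *
go(526.5,-334.7,58,-160)"
```

```text
t 14.47 pos [ 527.2 -334.5   57.5] jaw -160.4 tilt 3.45 w 58.2 F [-8.6  4.  14.3]
q5-7 [-0.09  1.08 -2.24] shift [-0.1  0.7 -0.4] len/41 0.0 spin -0.4
```

>>> servo_tool --series '[{"xyz": [0, 0, 0], "spin": 0, "fingers": 0.7}, {"xyz": [0, 0, 0], "spin": 0, "fingers": 1}, {"xyz": [0, 0, 0], "spin": 0, "fingers": 1}, {"xyz": [0, 0, 0], "spin": 0, "fingers": 1}, {"xyz": [0, 0, -10], "spin": 0, "fingers": 1}, {"xyz": [0, 0, -35], "spin": 0, "fingers": 1}, {"xyz": [0, 0, -41], "spin": 0, "fingers": 1}, {"xyz": [0, 0, -41], "spin": 0, "fingers": 1}]'

```text
time: 15.13
eef_pos: [0.5325, -0.336, 0.1866]
ee_rot: [0.817, -0.576, -0.032, 0.008]
ft_force: [0.3, -0.7, 0.2]
grip_width: 0.0854
```

```bash
python3 -c "
from h import *
go(482,353,185,-31); s=camera('side'); t=camera('top'); np.save('pics/t3.npy',t)
cv2.imwrite('pics/s3.png',np.hstack([cv2.resize(s[90:200,230:360],(400,338)),cv2.resize(t[130:250,310:430],(400,338))])[...,::-1])"
```

```text
t 15.13 pos [ 532.5 -336.   186.6] jaw -160.4 tilt 3.76 w 85.4 F [ 0.3 -0.7  0.2]
q5-7 [-0.07  1.32 -2.25] shift [-665.6 -183.8   21.3] len/41 16.9 spin -129.4
```

View pics/s3.png

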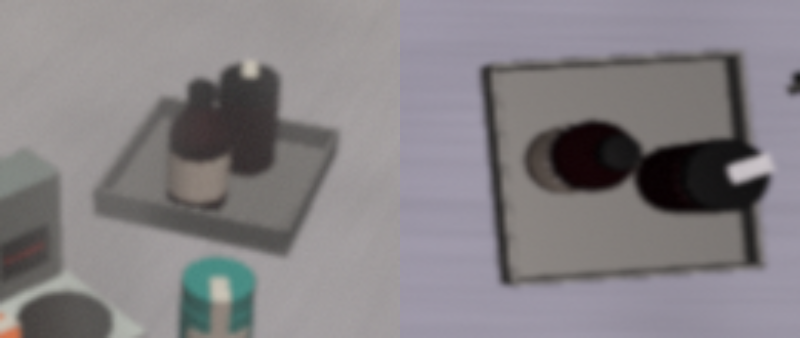

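Left: jar 1 stands upright in the tray beside the bottle. Right: its lid is at (725,175) in the crop and the bottle is undisturbed. Next, go to the second jar.

>>> servo_tool --series '[{"xyz": [-36, -10, -1], "spin": -7, "fingers": 1}, {"xyz": [-35, -14, -1], "spin": -7, "fingers": 1}, {"xyz": [-33, -18, -1], "spin": -7, "fingers": 1}, {"xyz": [-31, -22, -1], "spin": -7, "fingers": 1}, {"xyz": [-28, -25, -1], "spin": -7, "fingers": 1}, {"xyz": [-25, -28, -1], "spin": -7, "fingers": 1}, {"xyz": [-22, -31, -1], "spin": -7, "fingers": 1}, {"xyz": [-18, -33, -1], "spin": -7, "fingers": 1}, {"xyz": [-14, -35, -1], "spin": -7, "fingers": 1}, {"xyz": [-10, -36, -1], "spin": -7, "fingers": 1}, {"xyz": [-6, -37, -1], "spin": -7, "fingers": 1}, {"xyz": [-1, -38, -1], "spin": -7, "fingers": 1}]'

```text
time: 16.23
eef_pos: [0.4811, 0.1161, 0.2248]
ee_rot: [0.991, 0.13, -0.014, -0.005]
ft_force: [1.7, 0.6, -1.4]
grip_width: 0.0854
```

```bash
python3 -c "
from h import *
go(482,353,185,-31)
t=np.load('pics/t3.npy'); g=t.max(2)
a,b=proj('top',[[.564,-.02,.01]])[0]; x0,y0=int(a)-26,int(b)-26
v=cv2.resize(g[y0:y0+52,x0:x0+52],None,fx=8,fy=8,interpolation=cv2.INTER_CUBIC)
cs,_=cv2.findContours((v<105).astype(np.uint8),cv2.RETR_EXTERNAL,cv2.CHAIN_APPROX_NONE)
for c in cs:
  if cv2.contourArea(c)>20000:
    w=onz('top',(c[:,0]+.5)/8-.5+[x0,y0],.01)[:,:2]*1000; print(cv2.fitEllipse(w.astype(np.float32)),cv2.minEnclosingCircle(w.astype(np.float32)))
"
```

```text
t 16.23 pos [481.1 116.1 224.8] jaw -75.1 tilt 1.72 w 85.4 F [ 1.7  0.6 -1.4]
q5-7 [-0.    1.3  -1.63] shift [  62.9 -228.2   41.5] len/41 5.9 spin -44.1
((563.806640625, -20.05493927001953), (81.13587188720703, 81.41511535644531), 52.5786247253418) ((563.6264038085938, -20.162025451660156), 41.175628662109375)
```

>>> servo_tool --series '[{"xyz": [9, -35, 2], "spin": -7, "fingers": 1}, {"xyz": [13, -33, 2], "spin": -7, "fingers": 1}, {"xyz": [17, -32, 2], "spin": -7, "fingers": 1}, {"xyz": [20, -30, 2], "spin": -7, "fingers": 1}, {"xyz": [24, -27, 2], "spin": -7, "fingers": 1}, {"xyz": [26, -24, 2], "spin": -7, "fingers": 1}, {"xyz": [0, 0, 0], "spin": 0, "fingers": 1}]'

```text
time: 16.82
eef_pos: [0.4703, 0.3509, 0.2218]
ee_rot: [0.871, 0.491, -0.005, -0.011]
ft_force: [-1.7, 0.6, -0.4]
grip_width: 0.0856
```

```bash
python3 -c "
from h import *
go(482,353,150,-31)"
```

```text
t 16.82 pos [470.3 350.9 221.8] jaw -31.2 tilt 1.39 w 85.6 F [-1.7  0.6 -0.4]
q5-7 [ 0.09  1.31 -1.33] shift [ 7.7 10.6 71.6] len/41 1.8 spin -0.2
```

>>> servo_tool --series '[{"xyz": [4, 5, 20], "spin": 0, "fingers": 1}, {"xyz": [4, 5, 30], "spin": 0, "fingers": 1}, {"xyz": [0, 0, 15], "spin": 0, "fingers": 1}, {"xyz": [0, 0, 0], "spin": 0, "fingers": 1}]'

```text
time: 17.15
eef_pos: [0.4824, 0.3595, 0.1582]
ee_rot: [0.869, 0.494, -0.001, -0.012]
ft_force: [-0.6, 1.0, -0.2]
grip_width: 0.0855
```

```bash
python3 -c "
from h import *
go(482,353,68,-31)"
```

```text
t 17.15 pos [482.4 359.5 158.2] jaw -30.8 tilt 1.38 w 85.5 F [-0.6  1.  -0.2]
q5-7 [ 0.12  1.19 -1.34] shift [-6.7  5.  90.1] len/41 2.2 spin 0.2
```

>>> servo_tool --series '[{"xyz": [-6, 4.5, 5], "spin": 0, "fingers": 1}, {"xyz": [0, 0, 10], "spin": 0, "fingers": 1}, {"xyz": [0, 0, 0], "spin": 0, "fingers": 1}]'

```text
time: 17.4
eef_pos: [0.4839, 0.3517, 0.1441]
ee_rot: [0.87, 0.493, -0.0, -0.012]
ft_force: [-0.6, -0.6, 0.4]
grip_width: 0.0856
```

```bash
python3 -c "
from h import *
go(482,353,68,-31)"
```

```text
t 17.40 pos [483.9 351.7 144.1] jaw -30.8 tilt 1.35 w 85.6 F [-0.6 -0.6  0.4]
q5-7 [ 0.12  1.16 -1.33] shift [-0.6 -0.7 76.1] len/41 1.9 spin 0.2
```

>>> servo_tool --series '[{"xyz": [-0.5, -0.5, 18], "spin": 0, "fingers": 1}, {"xyz": [0, 0, 18], "spin": 0, "fingers": 1}, {"xyz": [0, 0, 18], "spin": 0, "fingers": 1}, {"xyz": [0, 0, 16], "spin": 0, "fingers": 1}, {"xyz": [0, 0, 3], "spin": 0, "fingers": 1}, {"xyz": [0, 0, 0], "spin": 0, "fingers": 1}]'

```text
time: 17.9
eef_pos: [0.4868, 0.353, 0.0753]
ee_rot: [0.871, 0.492, 0.005, -0.011]
ft_force: [1.2, 0.0, 0.2]
grip_width: 0.0856
```

```bash
python3 -c "
from h import *
go(482,353,68,-31)"
```

```text
t 17.90 pos [486.8 353.   75.3] jaw -31.1 tilt 1.42 w 85.6 F [1.2 0.  0.2]
q5-7 [ 0.16  1.02 -1.36] shift [-2.6 -3.9  7.3] len/41 0.2 spin -0.1
```

>>> servo_tool --series '[{"xyz": [-2.5, -4, 5], "spin": 0, "fingers": 1}, {"xyz": [0, 0, 3], "spin": 0, "fingers": 1}, {"xyz": [0, 0, 0], "spin": 0, "fingers": 1}]'

```text
time: 18.15
eef_pos: [0.483, 0.3538, 0.0698]
ee_rot: [0.871, 0.491, 0.007, -0.011]
ft_force: [0.4, -0.5, 1.0]
grip_width: 0.0853
```

```bash
python3 -c "
from h import *
go(482,353,68,-31)"
```

```text
t 18.15 pos [483.  353.8  69.8] jaw -31.1 tilt 1.53 w 85.3 F [ 0.4 -0.5  1. ]
q5-7 [ 0.17  1.   -1.37] shift [-1.3 -0.5  1.8] len/41 0.1 spin -0.1
```

>>> servo_tool --series '[{"xyz": [-1, -0.5, 1], "spin": 0, "fingers": -1}, {"xyz": [0, 0, 0], "spin": 0, "fingers": -1}, {"xyz": [0, 0, 0], "spin": 0, "fingers": -1}, {"xyz": [0, 0, 0], "spin": 0, "fingers": -1}, {"xyz": [0, 0, 0], "spin": 0, "fingers": -1}, {"xyz": [0, 0, 0], "spin": 0, "fingers": -1}]'

```text
time: 18.65
eef_pos: [0.4829, 0.3541, 0.0713]
ee_rot: [0.871, 0.491, 0.009, -0.011]
ft_force: [0.3, 1.3, -1.8]
grip_width: 0.0579
```

```bash
python3 -c "
from h import *
go(482,353,68,-31)"
```

```text
t 18.65 pos [482.9 354.1  71.3] jaw -31.1 tilt 1.64 w 57.9 F [ 0.3  1.3 -1.8]
q5-7 [ 0.17  1.   -1.37] shift [-1.4 -0.2  3.3] len/41 0.1 spin -0.1
```

>>> servo_tool --series '[{"xyz": [0, 0, -10], "spin": 0, "fingers": -1}, {"xyz": [0, 0, -25], "spin": 0, "fingers": -1}, {"xyz": [0, 0, -30], "spin": 0, "fingers": -1}, {"xyz": [0, 0, -35], "spin": 0, "fingers": -1}, {"xyz": [0, 0, -35], "spin": 0, "fingers": -1}, {"xyz": [0, 0, -10], "spin": 0, "fingers": -1}, {"xyz": [0, 0, 0], "spin": 0, "fingers": -1}]'

```text
time: 19.23
eef_pos: [0.48, 0.3481, 0.2226]
ee_rot: [0.871, 0.492, 0.005, -0.012]
ft_force: [0.6, -0.0, -2.6]
grip_width: 0.0582
```

```bash
python3 -c "
from h import *
go(564,-20,215,25.9)"
```

```text
t 19.23 pos [480.  348.1 222.6] jaw -31.1 tilt 1.43 w 58.2 F [ 0.6 -0.  -2.6]
q5-7 [ 0.09  1.29 -1.31] shift [-271.9  262.    -1.7] len/41 9.2 spin -57.0
```

>>> servo_tool --series '[{"xyz": [-12, 12, 0], "spin": 0, "fingers": -1}, {"xyz": [-24, 23, -1], "spin": 0, "fingers": -1}, {"xyz": [-26, 25, -1], "spin": 0, "fingers": -1}, {"xyz": [-26, 25, -1], "spin": 0, "fingers": -1}, {"xyz": [-26, 25, -1], "spin": 0, "fingers": -1}, {"xyz": [-26, 25, -1], "spin": 0, "fingers": -1}, {"xyz": [-26, 25, -1], "spin": 0, "fingers": -1}, {"xyz": [-26, 25, -1], "spin": 0, "fingers": -1}, {"xyz": [-26, 25, -1], "spin": 0, "fingers": -1}, {"xyz": [-26, 25, -1], "spin": 0, "fingers": -1}, {"xyz": [-20, 18, 0], "spin": 0, "fingers": -1}, {"xyz": [0, 0, 0], "spin": 0, "fingers": -1}]'

```text
time: 20.23
eef_pos: [0.5564, -0.0231, 0.2072]
ee_rot: [0.869, 0.495, -0.002, -0.015]
ft_force: [0.1, -1.2, -1.6]
grip_width: 0.0581
```

```bash
python3 -c "
from h import *
go(564,-20,90,25.9)"
```

```text
t 20.23 pos [556.4 -23.1 207.2] jaw -30.6 tilt 1.78 w 58.1 F [ 0.1 -1.2 -1.6]
q5-7 [ 0.01  1.28 -0.58] shift [  5.3   8.4 117.1] len/41 2.9 spin -56.5
```

>>> servo_tool --series '[{"xyz": [5, 8, 0], "spin": -6, "fingers": -1}, {"xyz": [0, 0, 0], "spin": -7, "fingers": -1}, {"xyz": [0, 0, 0], "spin": -7, "fingers": -1}, {"xyz": [0, 0, 0], "spin": -7, "fingers": -1}, {"xyz": [0, 0, 0], "spin": -7, "fingers": -1}, {"xyz": [0, 0, 0], "spin": -7, "fingers": -1}, {"xyz": [0, 0, 0], "spin": -7, "fingers": -1}, {"xyz": [0, 0, 0], "spin": -7, "fingers": -1}, {"xyz": [0, 0, 0], "spin": 0, "fingers": -1}]'

```text
time: 20.98
eef_pos: [0.5595, -0.0256, 0.1923]
ee_rot: [0.532, 0.847, -0.0, -0.023]
ft_force: [-0.2, 0.1, -1.8]
grip_width: 0.0582
```

```bash
python3 -c "
from h import *
go(564,-20,90,25.9)"
```

```text
t 20.98 pos [559.5 -25.6 192.3] jaw 25.8 tilt 2.66 w 58.2 F [-0.2  0.1 -1.8]
q5-7 [0.04 1.27 0.39] shift [ -0.9   9.  102.2] len/41 2.5 spin -0.1
```

>>> servo_tool --series '[{"xyz": [-1, 5, 15], "spin": 0, "fingers": -1}, {"xyz": [0, 4, 30], "spin": 0, "fingers": -1}, {"xyz": [0, 0, 30], "spin": 0, "fingers": -1}, {"xyz": [0, 0, 15], "spin": 0, "fingers": -1}, {"xyz": [0, 0, 0], "spin": 0, "fingers": -1}]'

```text
time: 21.4
eef_pos: [0.5632, -0.0192, 0.0959]
ee_rot: [0.54, 0.841, -0.001, -0.024]
ft_force: [-1.1, 1.0, -2.5]
grip_width: 0.0578
```

```bash
python3 -c "
from h import *
go(564,-20,70,25.9)"
```

```text
t 21.40 pos [563.2 -19.2  95.9] jaw 24.6 tilt 2.75 w 57.8 F [-1.1  1.  -2.5]
q5-7 [0.07 1.09 0.34] shift [-2.1  1.1 25.8] len/41 0.6 spin -1.3
```

>>> servo_tool --series '[{"xyz": [-2, 1, 8], "spin": -1.5, "fingers": -1}, {"xyz": [0, 0, 9], "spin": 0, "fingers": -1}, {"xyz": [0, 0, 3], "spin": 0, "fingers": -1}, {"xyz": [0, 0, 0], "spin": 0, "fingers": -1}]'

```text
time: 21.73
eef_pos: [0.5639, -0.0199, 0.0743]
ee_rot: [0.531, 0.847, -0.001, -0.025]
ft_force: [-0.3, -0.5, -1.7]
grip_width: 0.0579
```

```bash
python3 -c "
from h import *
go(564,-20,70,25.9)"
```

```text
t 21.73 pos [563.9 -19.9  74.3] jaw 25.9 tilt 2.81 w 57.9 F [-0.3 -0.5 -1.7]
q5-7 [0.08 1.05 0.35] shift [-0.3  0.2  4.2] len/41 0.1 spin 0.0
```

>>> servo_tool --series '[{"xyz": [0, 0, 3], "spin": 0, "fingers": -1}]'

```text
time: 21.82
eef_pos: [0.5645, -0.0199, 0.0721]
ee_rot: [0.531, 0.847, -0.0, -0.024]
ft_force: [0.8, 0.1, -1.8]
grip_width: 0.0577
```

>>> servo_tool --series '[{"xyz": [0, 0, 3], "spin": 0, "fingers": -1}]'

```text
time: 21.9
eef_pos: [0.5648, -0.0199, 0.0695]
ee_rot: [0.531, 0.847, -0.0, -0.023]
ft_force: [0.1, 0.6, -3.0]
grip_width: 0.0583
```

>>> servo_tool --series '[{"xyz": [0, 0, 3], "spin": 0, "fingers": -1}]'

```text
time: 21.98
eef_pos: [0.5649, -0.0197, 0.069]
ee_rot: [0.531, 0.847, -0.0, -0.023]
ft_force: [-21.0, -0.7, 48.7]
grip_width: 0.0581
```

>>> servo_tool --series '[{"xyz": [0, 0, 2], "spin": 0, "fingers": -1}, {"xyz": [0, 0, 2], "spin": 0, "fingers": -1}, {"xyz": [0, 0, 2], "spin": 0, "fingers": -1}, {"xyz": [0, 0, 2], "spin": 0, "fingers": -1}, {"xyz": [0, 0, 2], "spin": 0, "fingers": -1}, {"xyz": [0, 0, 2], "spin": 0, "fingers": -1}, {"xyz": [0, 0, 2], "spin": 0, "fingers": -1}, {"xyz": [0, 0, 2], "spin": 0, "fingers": -1}, {"xyz": [0, 0, 2], "spin": 0, "fingers": -1}, {"xyz": [0, 0, 2], "spin": 0, "fingers": -1}, {"xyz": [0, 0, 0], "spin": 0, "fingers": -1}]'

```text
time: 22.9
eef_pos: [0.5653, -0.0195, 0.0701]
ee_rot: [0.533, 0.846, -0.001, -0.019]
ft_force: [-0.0, -0.5, -2.8]
grip_width: 0.0578
```

```bash
python3 -c "
from h import *
go(564,-20,70,25.9)"
```

```text
t 22.90 pos [565.3 -19.5  70.1] jaw 25.6 tilt 2.18 w 57.8 F [-0.  -0.5 -2.8]
q5-7 [0.09 1.03 0.34] shift [ 0.1 -1.4  0.2] len/41 0.0 spin -0.3
```

>>> servo_tool --series '[{"xyz": [0, 0, 2], "spin": 0, "fingers": -1}, {"xyz": [0, 0, 1], "spin": 0, "fingers": 0.4}, {"xyz": [0, 0, 0], "spin": 0, "fingers": 0.8}, {"xyz": [0, 0, 0], "spin": 0, "fingers": 1}, {"xyz": [0, 0, 0], "spin": 0, "fingers": 1}, {"xyz": [0, 0, 0], "spin": 0, "fingers": 1}]'

```text
time: 23.4
eef_pos: [0.5671, -0.0195, 0.0686]
ee_rot: [0.533, 0.846, 0.001, -0.017]
ft_force: [-0.0, 0.5, 0.5]
grip_width: 0.0856
```

>>> servo_tool --series '[{"xyz": [0, 0, -10], "spin": 0, "fingers": 1}, {"xyz": [0, 0, -25], "spin": 0, "fingers": 1}, {"xyz": [0, 0, -30], "spin": 0, "fingers": 1}, {"xyz": [0, 0, -30], "spin": 0, "fingers": 1}, {"xyz": [0, 0, -20], "spin": 0, "fingers": 1}]'

```text
time: 23.82
eef_pos: [0.5671, -0.0215, 0.1846]
ee_rot: [0.533, 0.846, -0.002, -0.022]
ft_force: [0.5, 0.7, -0.1]
grip_width: 0.0851
```

```bash
python3 -c "
from h import *
go(560,-230,195,25.9)"
```

```text
t 23.82 pos [567.1 -21.5 184.6] jaw 25.6 tilt 2.50 w 85.1 F [ 0.5  0.7 -0.1]
q5-7 [0.05 1.26 0.37] shift [-184.5  -96.8  -14.3] len/41 5.1 spin -0.3
```

>>> servo_tool --series '[{"xyz": [-30, -16, -3], "spin": 0, "fingers": 1}, {"xyz": [-34, -18, -3], "spin": 0, "fingers": 1}, {"xyz": [-34, -18, -3], "spin": 0, "fingers": 1}, {"xyz": [-34, -18, -3], "spin": 0, "fingers": 1}, {"xyz": [-34, -18, -3], "spin": 0, "fingers": 1}, {"xyz": [-30, -16, -3], "spin": 0, "fingers": 1}, {"xyz": [0, 0, 0], "spin": 0, "fingers": 1}]'

```text
time: 24.4
eef_pos: [0.5634, -0.2492, 0.2134]
ee_rot: [0.529, 0.849, 0.002, -0.014]
ft_force: [-0.7, -0.4, -0.1]
grip_width: 0.0857
```

Run:
```python
from h import *
go(560,-230,195,25.9)
im=camera('top'); np.save('pics/t4.npy',im); s=camera('side')
a=cv2.resize(im[115:205,225:315],(600,600),interpolation=cv2.INTER_CUBIC)
cv2.imwrite('pics/t4.png',a[...,::-1])
cv2.imwrite('pics/s4.png',cv2.resize(s[80:340,120:400],(640,594),interpolation=cv2.INTER_CUBIC)[...,::-1])
```

```text
t 24.40 pos [ 563.4 -249.2  213.4] jaw 26.2 tilt 1.59 w 85.7 F [-0.7 -0.4 -0.1]
q5-7 [0.04 1.32 0.77] shift [18.3  5.6 18.9] len/41 0.7 spin 0.3
```

View pics/t4.png

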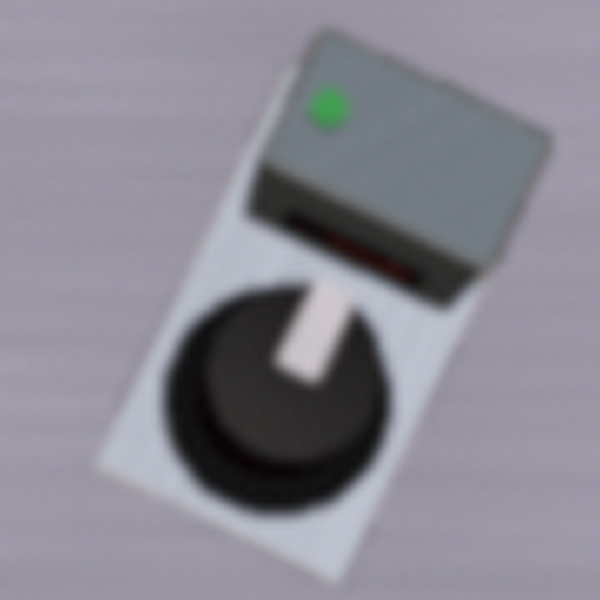

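View pics/s4.png

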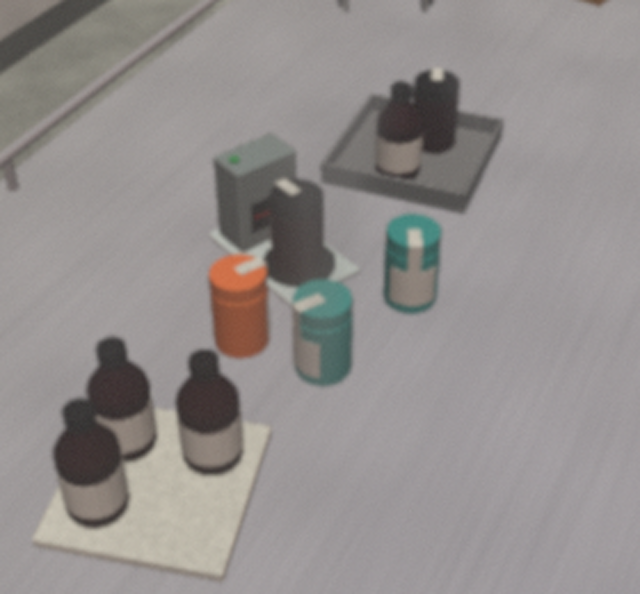

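The top view shows the strip at (315,330) pointing to the window, and the jar wholly on the pad. The side view shows all bottles standing and jar 1 in the tray. The strip looks about 3° off, so I'll measure it.

Run:
```python
from h import *
def edge(g,a,b,z,sg,n=25):
    a,b=np.array(a,float),np.array(b,float); d=(b-a)/np.linalg.norm(b-a); nn=np.array([-d[1],d[0]]); out=[]
    for t in np.linspace(.15,.85,n):
        q=(a+t*(b-a)+np.arange(-2.2,2.25,.1)[:,None]*nn).astype(np.float32)
        v=cv2.remap(g,q[None,:,0],q[None,:,1],cv2.INTER_CUBIC)[0]
        out.append(q[np.argmax(sg*np.gradient(cv2.GaussianBlur(v[:,None],(1,9),2)[:,0]))])
    w=onz("top",out,z)[:,:2].astype(np.float32); l=cv2.fitLine(w,cv2.DIST_HUBER,0,1e-3,1e-3).ravel()
    return np.degrees(np.arctan(l[1]/l[0])),l[2:]*1000
for nm,o,s,L,Rr in (("jar2 t4",(225,115),600/90,((277,362),(310,285)),((320,383),(353,300))),("jar1 t2",(220,110),800/180,((208,272),(235,218)),((236,284),(264,226)))):
    im=np.load("pics/%s.npy"%nm[-2:]); g=im.max(2).astype(np.float32)
    c=lambda p:(np.array(p)+.5)/s-.5+o
    print(nm,edge(g,c(L[0]),c(L[1]),.105,1),edge(g,c(Rr[0]),c(Rr[1]),.105,-1))
    if nm[0:4]=="jar2":
        print("plate",edge(g,c((97,465)),c((230,197)),.006,1),edge(g,c((342,582)),c((470,310)),.006,-1))
        print("inner end",onz("top",[c((298,373))],.105)*1000)
```

```text
jar2 t4 (np.float32(-25.442318), array([580.91144 , -18.704357], dtype=float32)) (np.float32(-23.584867), array([575.01196 , -33.411785], dtype=float32))
plate (np.float32(-25.431335), array([588.19275,  22.43603], dtype=float32)) (np.float32(-25.278), array([550.4265 , -67.89131], dtype=float32))
inner end [[564.70243014 -20.78244706 105.        ]]
jar1 t2 (np.float32(-25.155739), array([576.5836  , -18.977812], dtype=float32)) (np.float32(-23.80168), array([572.72284, -34.60493], dtype=float32))
```

Jar 2's strip yaw is −24.5° against about −25° for the station, and its centre is within about 1 mm of the pad's. I'm handing in.

```bash
python3 -c "
from h import *
print(manip.close_job())"
```

```text
the job is handed in; nothing more can be done
None
```

The job is done and handed in at about 24.5 s. The first jar was turned to face the window, let go there for over a second, then stood in the grey tray. The second jar now stands on the pad.

| | Label yaw (about ±1°) | Station yaw | Position |
|---|---|---|---|
| First jar, while on the pad | −24.5° | about −25° | near the pad's centre, judged by eye |
| Second jar, at the end | −24.5° | about −25° | within about 1 mm of the pad's centre |

- **Final pictures:** both jars are upright, all four bottles are standing, the decoy jars look untouched, and the gripper is clear of everything. I judged by eye that the bottles had not moved, and did not re-measure them.
- **Checks that disagreed:** a line fit to the first jar's label in the side view gave about −30°. The rectangle fit in the same view gave −25° and the top view −24.5°, so I put the −30° down to blur and left it. By eye the second jar looked about 3° off, but the edge fit did not bear that out.
- **Tool tilt:** the tool drifted 1 to 4 degrees off vertical while moving. It was 2 to 3.5 degrees off when I let go in the tray and for the second jar on the pad, so I pressed each jar lightly onto its surface first. The highest wrist force I read was about 53 N.

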